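Load fragile sample jars into the incubator drawer

ROBOT

A 6-joint arm with a two-finger parallel gripper is mounted at the origin on the work surface. World frame = base frame: x ahead of the robot, y to its left, z up, the work surface at z = 0. Lengths are in m, angles in rad, forces in N, time in s.
With the tool pointing down it reaches from about 0.225 to 0.875 m from the base axis. Payload 3.4 kg.
Tool frame: the origin (TCP) lies between the finger pads; the fingertips stand 8 mm ahead of it and the grasp point (between the pads) lies 11 mm behind it; z points along the fingers, y is the line along which they close (so a half turn about z gives the same grasp; the last joint's range is limited). The gripper opens to 85 mm and grips with 20 to 120 N. Pads are 22 mm wide; open, the fingers measure 114 mm over their backs; the gripper's body (76 mm by 85 mm) begins 54 mm behind the grasp point. The pads swing forward as they close: fully open they stand 13 mm farther back than shut.
Start: joints at [1.137, 0.276, 1.505, -0, 1.361, -0.121], TCP at [0.177, 0.547, 0.239] pointing down, gripper open.
Joint ranges: [-2.89, 2.89], [-0.75, 2.08], [0.22, 2.7], [-1.18, 4.32], [0.11, 2.71], [-2.7, 2.7]. Speed limits (rad/s): [2.57, 2.57, 3.14, 3.14, 3.14, 3.14].

INTERFACE

Orientations are given as a unit quaternion [w, x, y, z].
In Python, from cell import ctrl gives the robot as it stands.
- The arm moves only by the tool carry_out, never from a script. Its argument "plan" is text: rows parted by semicolons, each of 5 numbers parted by spaces: the opening, from 0 (shut) to 1 (fully open), then the shift along the world's x, y, z each as a share of 0.2 m, from -1 to 1, then the turn about the world's z as a share of pi/2 rad, from -1 to 1. A call has 1 to 5 rows; each row is the pose to reach, as a shift and turn from the pose commanded when the call began; what a row does not reach only later rows make up. A row lasts 1/10 s, in which the tool goes at most 50 mm and 8.59 degrees, less where a joint would pass 70% of its speed; a pose out of reach is approached as far as the arm can. A call with a number of a shift or a turn outside -1 to 1 is refused whole. A call with a gripper value outside its range is refused whole. The fingers move at their own pace and stop on an object; the grip force is fixed at half the most. Time passes only in rows, so rows that repeat a pose let the fingers close. It gives the time, the measured TCP pose, the force, the opening and the grip force at its end, in the units of the state.
- ctrl.sense(): the state, without advancing time (a new reading comes with each control period).
- ctrl.camera(name): name is "scene" or "top"; returns a dict with "frame" (480x640x3 uint8, red, green, blue), "mtx" (3x3 intrinsics, pixels), "camera_from_world" (4x4, takes a point from world to camera coordinates). Camera axes: x right, y up, looking along -z (the intrinsics and any distortion apply to the point x, -y, -z); pixel columns grow to the right and rows downward; lengths in m; the calibration is good to about 2 mm. A picture is of the moment at which its call begins. There is no depth.
- ctrl.hand_in(): hands the job in; it is judged then, once.
Trained networks look in the newest picture that a camera, given by its name, has taken for a name from the list of things; names that differ only in an ending like _2 or _b are one class to them, and where a whole thing is asked for, a point or a joint stands for the part that bears it (a point fixed in the world has none). Each returns a list of dicts, best first, with "score" (0 to 1); they miss things now and then, are a little off and sometimes report something else, mostly with a low value. They report only what shows in the picture. A call takes as long as a camera call. They do not tell look-alikes from the thing itself.
- ctrl.recognise(camera, thing): "point" ([x, y, z] in m, in world coordinates, good to about 4 mm: the middle of the surface that is visible of it).
- ctrl.silhouettes(camera, thing): "pixels" (480x640 bool, what is visible of it).
- ctrl.landmark_of(camera, thing): "point" ([x, y, z] in m, in world coordinates, good to about 4 mm: a listed point, or the origin of a listed thing).
The state is a dict: "time_s": time; "joints": joint angles; "dq": joint speeds; "effort": joint torques, N m; "position": TCP position; "tcp_rot": TCP orientation; "force": force on the tool from outside, world axes, zero at the start; "wrist_torque": the same for the moment, N m; "opening": finger opening in m; "grasp_force": force on a finger pad.
Only numpy, scipy, OpenCV 4.12 (cv2) and the standard library are available. Lean on these libraries where they do the work, as an engineer would, in place of code of your own. Each camera call takes 0.05 s, during which the arm holds its last target. There are 200 camera calls.

TASK

Pull the incubator's drawer open, lift out the glass reference block and lay it flat on the foam pad; then stand every sample jar from the bench mat upright in the drawer, slide the drawer fully shut and press the start key. All the glass is fragile, so never grip it with more than 12 N per finger or press on it hard, and press the key lightly, well under 20 N. Leave the reagent bottle and the tip box alone.

Things in the scene. Friction and masses are not known exactly. Their poses are not given: they have to be found in the camera images.
- drawer (a joint): how far the drawer is out, m: 0 = fully shut, 0.155 = fully open. It slides stiffly (about 2 N friction) and stays where it is left; at the start it is shut or up to 0.008 ajar
- incubator_front (a point): foot of the housing's front face, middle, at bench height. The incubator is a low bench-top machine, cream housing with dark grey top, 300 (x) x 340 (y) x 130 high, fixed; +x points into it, and its loading drawer slides straight out along -x
- drawer_floor (a point): centre of the drawer's inner floor, 22 above the bench; moves with the drawer, axes as incubator_front. Inside, the drawer is 140 (x) x 220 (y); side and rear walls rise 40 above the floor, the teal front panel 86. Fully open, all of it is outside the housing, whose front face is then 85 behind this point; shut, there is 94 of height over the floor
- drawer_handle (a point): middle of the drawer's horizontal steel bar handle: 12 diameter, 120 long along the incubator's y, its centre line 40 in front of the drawer's front panel, 92 above the bench (38 below the incubator's top). Can be pinched from above with the fingers in front of and behind the bar
- start_key (a joint): travel of the start key, m: 0 = up, 0.010 = fully down; counts as pressed at 0.005. Spring: about 6 N fully down, springs back up
- start_key_top (a point): centre of the top face of the round pale start key (32 diameter) on the incubator's top, near its front edge, on its +y side; pressed straight down
- bench_mat: thin pale blue bench mat, 220 (x) x 180 (y), paper-thin and flush with the bench, fixed, on which the sample jars stand at the start. Origin: centre of its underside
- foam_pad: grey foam pad, 220 (x) x 180 (y) x 20 thick, fixed, firm. Origin: centre of its underside. Mat and pad lie one to the left and one to the right of the drawer; which is which varies
- ref_block: solid greenish glass reference block, 100 (own x) x 40 (own y) x 36 high, about 0.3 kg, lying flat in the drawer at the start, long side roughly front to back. Origin: centre of its underside. Fragile: chips if gripped with more than 12 N per finger (both fingers together 24 N)
- jar1: thin-walled amber glass sample jar with a white cap, round: glass 54 diameter up to 46 high, cap 46 diameter, 60 high overall, 0.1 to 0.2 kg, standing upright. Origin: centre of its underside, z up. Fragile: cracks if gripped with more than 12 N per finger (both fingers together 24 N). Two to four of the four jars are present
- jar2: thin-walled amber glass sample jar with a white cap, round: glass 54 diameter up to 46 high, cap 46 diameter, 60 high overall, 0.1 to 0.2 kg, standing upright. Origin: centre of its underside, z up. Fragile: cracks if gripped with more than 12 N per finger (both fingers together 24 N). Two to four of the four jars are present
- jar3: thin-walled amber glass sample jar with a white cap, round: glass 54 diameter up to 46 high, cap 46 diameter, 60 high overall, 0.1 to 0.2 kg, standing upright. Origin: centre of its underside, z up. Fragile: cracks if gripped with more than 12 N per finger (both fingers together 24 N). Two to four of the four jars are present
- jar4: thin-walled amber glass sample jar with a white cap, round: glass 54 diameter up to 46 high, cap 46 diameter, 60 high overall, 0.1 to 0.2 kg, standing upright. Origin: centre of its underside, z up. Fragile: cracks if gripped with more than 12 N per finger (both fingers together 24 N). Two to four of the four jars are present
- reagent_bottle: bystander: white plastic bottle, squat, 60 diameter, 90 high; origin at the centre of its underside
- tip_box: bystander: grey box with clear lid, 90 x 65 x 65 high; origin at the centre of its underside
Things that resemble listed ones, but are neither listed nor needed, are in the scene too. Leave any purple look-alike of the jar3 alone. Leave any green look-alike of the jar4 alone.

How it is judged:
By the outcome, as a careful person would: the job done as asked, in the order asked, and still so for the second after the job is handed in, with the robot touching nothing.
Of jar1, jar2, jar3, jar4 only 2 to 4 are there at a start; the rules pass over those that are not, and their reading is None.
At some moment in a run one of jar1, jar2, jar3, jar4, ref_block may be knocked a few centimetres aside while the robot is not near it.
It also fails if it takes over 210 s, if anything falls off the work surface, if the arm or the gripper's body presses on something with over 40 N, if the wrist force passes 120 N, or if a joint passes its speed limit or range.

## Working session

There is one attempt and no reset: what is moved stays moved. The work goes in short steps, Python scripts to look and compute and a tool call to move; the robot and the scene stay as the last step left them, time stands still between calls to the robot, and variables do not carry over. Pictures are saved under pics/ and viewed, at most 14 in all, crops included, and the job is handed in when it is done.

Besides the shell and the picture viewer there is one more tool, called after ">>>" as name(argument=value, ...), one argument or row to a line, values as JSON. carry_out: Moves the arm, as the interface text tells. Shift numbers are shares of 0.2 m and turn numbers shares of pi/2 rad, none past 1 either way. Its arguments: {"type":"object","properties":{"plan":{"type":"string"}},"required":["plan"]}

View pics/scene0.png

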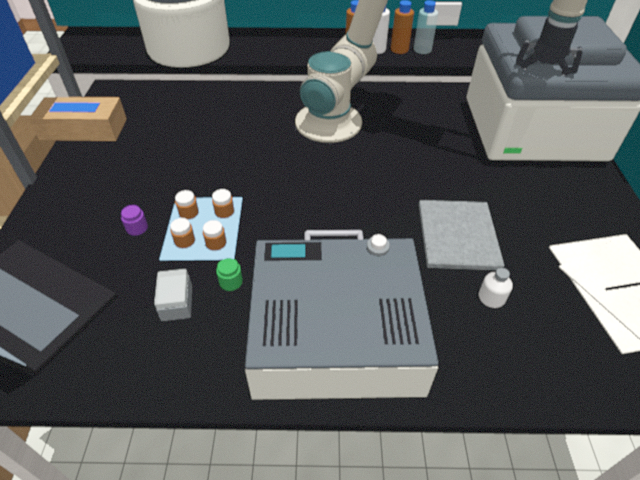

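View pics/top0.png

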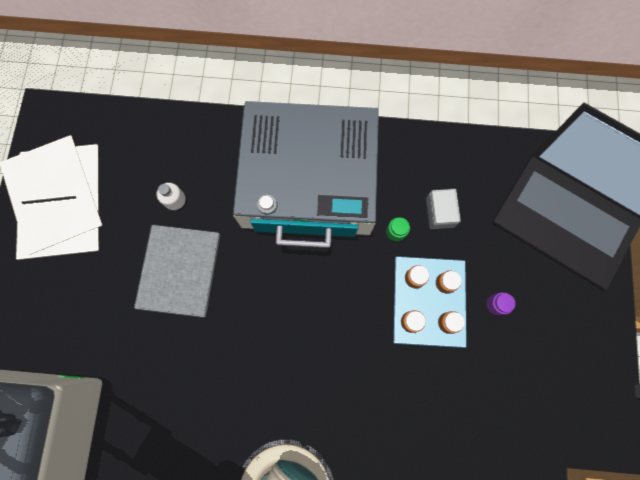

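Run:
```python
from h import *
c=shot('top')
for uv,z in [((245,102),.13),((379,107),.13),((236,213),.13),((379,219),.13),((280,244),.092),((328,246),.092),((397,257),0),((466,260),0),((395,345),0),((466,348),0),((153,226),.02),((219,231),.02),((136,309),.02),((206,317),.02)]: print(uv,ray(c,uv,z).round(4))
for t in['drawer_handle']:
    s=ctrl.silhouettes('top',t)
    for d in s[:1]:
        m=d['pixels'].astype('uint8');r=cv2.minAreaRect(cv2.findNonZero(m));print(t,d['score'],r,[ray(c,p,.095).round(3) for p in cv2.boxPoints(r)])
```

```text
(245, 102) [0.9228 0.186  0.13  ]
(379, 107) [ 0.9386 -0.1518  0.13  ]
(236, 213) [0.6319 0.1716 0.13  ]
(379, 219) [ 0.6466 -0.1683  0.13  ]
(280, 244) [0.5738 0.0634 0.092 ]
(328, 246) [ 0.5789 -0.0532  0.092 ]
(397, 257) [ 0.5846 -0.2361  0.    ]
(466, 260) [ 0.5922 -0.4167  0.    ]
(395, 345) [ 0.3597 -0.2418  0.    ]
(466, 348) [ 0.3677 -0.4197  0.    ]
(153, 226) [0.6078 0.4065 0.02  ]
(219, 231) [0.6094 0.233  0.02  ]
(136, 309) [0.3918 0.4128 0.02  ]
(206, 317) [0.3872 0.2354 0.02  ]
drawer_handle 0.79 ((304.0369567871094, 232.33538818359375), (107.27902221679688, 26.403730392456055), 3.1798300743103027) [array([0.57 , 0.136, 0.095]), array([0.637, 0.141, 0.095]), array([ 0.644, -0.122,  0.095]), array([ 0.578, -0.123,  0.095])]
```

>>> carry_out(
  plan="0.35 0.5 -0.6 0.2 -0.2; 0.35 1 -1 0.2 -0.4; 0.35 1 -1 0.2 -0.4; 0.35 1 -1 0.2 -0.4; 0.35 1 -1 0.2 -0.4",
)

```text
time_s: 2.0
position: [0.3521, 0.3707, 0.2755]
tcp_rot: [0.0, 0.455, 0.891, 0.0]
force: [0.2, 0.1, -0.2]
opening: 0.03
grasp_force: 0.0
```

>>> carry_out(
  plan="0.35 0.5 -1 0 -0.37; 0.35 0.5 -1 0 -0.37; 0.35 0.5 -1 0 -0.37; 0.35 0.5 -1 0 -0.37; 0.35 0.5 -1 0 -0.37",
)

```text
time_s: 2.5
position: [0.4525, 0.1686, 0.2752]
tcp_rot: [0.001, 0.692, 0.722, -0.0]
force: [-0.2, 0.3, 0.0]
opening: 0.0297
grasp_force: 0.0
```

>>> carry_out(
  plan="0.35 0 0 0 0; 0.35 0 0 0 0",
)

```text
time_s: 2.7
position: [0.4509, 0.1721, 0.2751]
tcp_rot: [-0.0, 0.69, 0.724, 0.0]
force: [0.6, -0.2, 0.4]
opening: 0.0293
grasp_force: 0.0
```

>>> carry_out(
  plan="0.35 0.63 -0.83 -0.4 0; 0.35 0.63 -0.83 -0.4 0; 0.35 0.63 -0.83 -0.4 0; 0.35 0.63 -0.83 -0.4 0; 0.35 0.63 -0.83 -0.4 0",
)

```text
time_s: 3.2
position: [0.5783, 0.0051, 0.1932]
tcp_rot: [-0.0, 0.69, 0.724, -0.001]
force: [-0.7, 0.4, 0.5]
opening: 0.0299
grasp_force: 0.0
```

>>> carry_out(
  plan="0.35 0 0 -0.3 0; 0.35 0 0 -0.45 0; 0.35 0 0 -0.56 0; 0.35 0 0 -0.56 0",
)

```text
time_s: 3.6
position: [0.5739, 0.0083, 0.0798]
tcp_rot: [-0.004, 0.689, 0.725, -0.002]
force: [0.1, -0.2, 0.0]
opening: 0.0302
grasp_force: 0.0
```

>>> carry_out(
  plan="0.13 0 0 0 0; 0.13 0 0 0 0; 0.13 0 0 0 0; 0.13 0 0 0 0",
)

```text
time_s: 4.0
position: [0.5781, 0.0073, 0.0844]
tcp_rot: [0.001, 0.69, 0.724, 0.002]
force: [1.0, 5.1, -0.2]
opening: 0.0116
grasp_force: 13.3
```

>>> carry_out(
  plan="0.135 0 0 0 0; 0.135 0 0 0 0; 0.135 0 0 0 0",
)

```text
time_s: 4.3
position: [0.578, 0.0073, 0.0844]
tcp_rot: [0.0, 0.69, 0.724, 0.002]
force: [1.9, 5.2, -0.5]
opening: 0.0116
grasp_force: 9.1
```

>>> carry_out(
  plan="0.12 0 0 0 0; 0.12 0 0 0 0; 0.12 0 0 0 0",
)

```text
time_s: 4.6
position: [0.578, 0.0073, 0.0844]
tcp_rot: [0.0, 0.69, 0.724, 0.002]
force: [1.4, 6.1, 0.7]
opening: 0.0106
grasp_force: 27.9
```

>>> carry_out(
  plan="0.1 0 0 0 0; 0.1 0 0 0 0; 0.1 0 0 0 0",
)

```text
time_s: 4.9
position: [0.578, 0.0073, 0.0846]
tcp_rot: [0.0, 0.69, 0.724, 0.002]
force: [0.9, 6.1, 1.2]
opening: 0.0101
grasp_force: 58.4
```

>>> carry_out(
  plan="0.11 -0.15 -0.007 0 0; 0.11 -0.3 -0.013 0 0; 0.11 -0.45 -0.02 0 0; 0.11 -0.6 -0.027 0 0; 0.11 -0.7 -0.031 0 0",
)

```text
time_s: 5.4
position: [0.4358, 0.0029, 0.0845]
tcp_rot: [-0.001, 0.691, 0.723, 0.003]
force: [2.4, 14.5, 3.6]
opening: 0.0097
grasp_force: 58.4
```

>>> carry_out(
  plan="0.11 0 0 0 0; 0.11 -0.02 0 0 0; 0.11 -0.04 0 0 0",
)

```text
time_s: 5.7
position: [0.4295, 0.0027, 0.0845]
tcp_rot: [-0.001, 0.691, 0.723, 0.003]
force: [2.4, 13.5, 3.6]
opening: 0.0095
grasp_force: 58.4
```

>>> carry_out(
  plan="0.11 -0.02 0.01 0 0; 0.11 -0.03 0.02 0 0; 0.11 -0.03 0.02 0 0",
)

```text
time_s: 6.0
position: [0.4251, 0.0027, 0.0845]
tcp_rot: [0.003, 0.689, 0.724, 0.001]
force: [1.6, -1.8, 6.0]
opening: 0.0099
grasp_force: 58.9
```

>>> carry_out(
  plan="0.11 -0.01 0 0 0; 0.11 -0.02 0 0 0; 0.11 -0.02 0 0 0",
)

```text
time_s: 6.3
position: [0.425, 0.0027, 0.0846]
tcp_rot: [0.005, 0.69, 0.724, 0.004]
force: [10.0, -1.0, -2.3]
opening: 0.0097
grasp_force: 58.0
```

>>> carry_out(
  plan="0.13 0 0 0 0; 0.3 0 0 0 0; 0.35 0 0 0 0; 0.35 0 0 0.25 0; 0.35 0 0 0.5 0",
)

```text
time_s: 6.8
position: [0.4165, 0.0041, 0.1826]
tcp_rot: [-0.003, 0.69, 0.724, -0.002]
force: [1.3, -0.1, 0.4]
opening: 0.03
grasp_force: 0.0
```

>>> carry_out(
  plan="0.35 -0.25 0.2 0.25 0; 0.35 -0.5 0.5 0.5 0; 0.35 -0.5 0.75 0.5 0; 0.35 -0.5 1 0.5 0; 0.35 -0.5 1 0.5 0",
)

```text
time_s: 7.3
position: [0.3184, 0.1977, 0.2821]
tcp_rot: [0.0, 0.69, 0.724, -0.0]
force: [1.1, -0.4, 0.1]
opening: 0.0303
grasp_force: 0.0
```

Run:
```python
from h import *
print(ctrl.sense()['position'])
for n in('scene','top'):
    c=shot(n,n+'1')
    for t in['drawer_handle','drawer_floor','ref_block','jar1','start_key_top','incubator_front']:
        print(t,[(np.round(d['point'],3).tolist(),round(d['score'],2)) for d in ctrl.landmark_of(n,t)])
    print('rec',[(np.round(d['point'],3).tolist(),round(d['score'],2)) for d in ctrl.recognise(n,'ref_block')])
    for d in ctrl.silhouettes(n,'ref_block')[:1]:
        r=cv2.minAreaRect(cv2.findNonZero(d['pixels'].astype('uint8')));print(r,[ray(c,p,.058).round(3).tolist() for p in cv2.boxPoints(r)])
im=cv2.imread('pics/top1.png')[190:350,220:480];cv2.imwrite('pics/top1c.png',cv2.resize(im,None,fx=3,fy=3,interpolation=3))
```

```text
[0.31844824 0.19773257 0.28211806]
drawer_handle [([0.424, 0.003, 0.091], 0.8)]
drawer_floor [([0.543, 0.01, 0.022], 0.74), ([0.535, -0.281, 0.002], 0.59)]
ref_block [([0.544, 0.014, 0.015], 0.87)]
jar1 [([0.421, -0.278, -0.001], 0.86), ([0.426, -0.374, -0.002], 0.84), ([0.483, -0.49, -0.001], 0.82), ([0.534, -0.281, 0.0], 0.77), ([0.522, -0.364, -0.0], 0.64), ([0.651, -0.228, 0.003], 0.56)]
start_key_top [([0.657, 0.103, 0.157], 0.44)]
incubator_front [([0.424, 0.004, 0.09], 0.29)]
rec [([0.533, 0.014, 0.055], 0.66)]
((336.0, 229.0), (20.0, 18.0), 90.0) [[0.501, -0.006, 0.058], [0.501, 0.038, 0.058], [0.567, 0.036, 0.058], [0.568, -0.006, 0.058]]
drawer_handle [([0.424, 0.001, 0.094], 0.69)]
drawer_floor [([0.546, 0.009, 0.023], 0.81)]
ref_block [([0.545, 0.02, 0.022], 0.75), ([0.498, 0.324, -0.002], 0.34)]
jar1 [([0.48, -0.498, 0.002], 0.92), ([0.526, -0.364, 0.002], 0.9), ([0.647, -0.229, -0.004], 0.9), ([0.427, -0.37, 0.002], 0.87), ([0.528, -0.282, -0.001], 0.65), ([0.416, -0.276, 0.0], 0.63)]
start_key_top [([0.656, 0.102, 0.156], 0.46)]
incubator_front [([0.635, 0.009, -0.0], 0.92)]
rec [([0.544, 0.015, 0.056], 0.63), ([0.535, -0.001, 0.019], 0.28)]
((300.085693359375, 259.2886657714844), (17.417694091796875, 41.72903823852539), 11.768288612365723) [[0.497, 0.04, 0.058], [0.602, 0.029, 0.058], [0.596, -0.014, 0.058], [0.492, -0.003, 0.058]]
```

View pics/top1c.png

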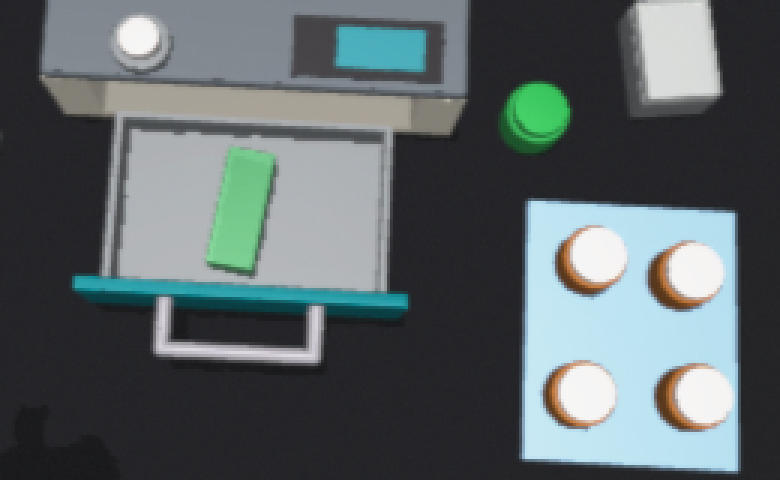

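>>> carry_out(
  plan="1 0.2 -0.2 0 0.1; 1 0.4 -0.4 0 0.2; 1 0.6 -0.6 0 0.3; 1 0.8 -0.8 0 0.4; 1 1 -0.91 0 0.5",
)

```text
time_s: 8.7
position: [0.4843, 0.0421, 0.2818]
tcp_rot: [-0.0, 0.409, 0.913, 0.0]
force: [0.7, 0.8, 0.6]
opening: 0.0854
grasp_force: 0.0
```

>>> carry_out(
  plan="1 0.14 0 -0.2 0.1; 1 0.14 0 -0.3 0.2; 1 0.14 0 -0.4 0.3; 1 0.14 0 -0.4 0.41; 1 0.14 0 -0.4 0.41",
)

```text
time_s: 9.2
position: [0.5114, 0.0435, 0.2004]
tcp_rot: [-0.001, 0.1, 0.995, -0.0]
force: [-0.5, -0.1, 0.6]
opening: 0.0852
grasp_force: 0.0
```

>>> carry_out(
  plan="1 0 0 0 0",
)

```text
time_s: 9.3
position: [0.5118, 0.0435, 0.2012]
tcp_rot: [-0.0, 0.102, 0.995, 0.0]
force: [1.1, -0.3, -0.2]
opening: 0.0856
grasp_force: 0.0
```

>>> carry_out(
  plan="1 0.175 -0.142 0 0.063; 1 0.175 -0.142 -0.25 0.063; 1 0.175 -0.142 -0.4 0.063; 1 0.175 -0.142 -0.55 0.063; 1 0.175 -0.142 -0.55 0.063",
)

```text
time_s: 9.8
position: [0.5436, 0.0153, 0.088]
tcp_rot: [-0.004, 0.053, 0.999, 0.0]
force: [-0.1, 0.4, 0.3]
opening: 0.085
grasp_force: 0.0
```

Run:
```python
from h import *
s=ctrl.sense();print(s['position'],s['tcp_rot'])
for n in('scene','top'):
    c=shot(n,n+'2')
    print('rec',n,[(np.round(d['point'],3).tolist(),round(d['score'],2)) for d in ctrl.recognise(n,'ref_block')])
a=cv2.imread('pics/top2.png')[190:310,220:400];b=cv2.imread('pics/scene2.png')[150:290,240:440]
cv2.imwrite('pics/c2.png',np.vstack([cv2.resize(a,(420,280)),cv2.resize(b,(420,294))]))
```

```text
[0.54361926 0.01533254 0.08801055] [-4.40304170e-03  5.29993202e-02  9.98584809e-01  2.55695921e-04]
rec scene [([0.534, 0.013, 0.054], 0.86), ([0.479, -0.011, 0.04], 0.35)]
rec top [([0.514, 0.024, 0.057], 0.78)]
```

View pics/c2.png

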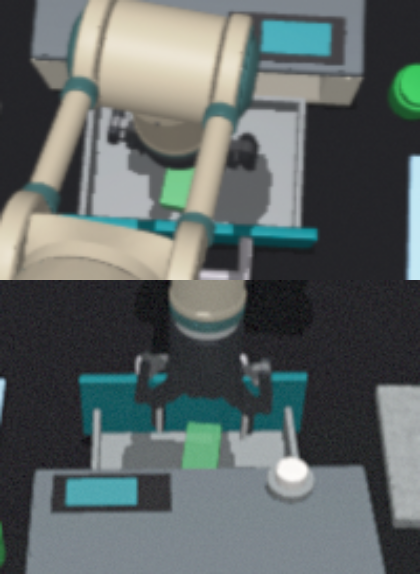

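>>> carry_out(
  plan="1 0.01 0 -0.15 0; 1 0.01 0 -0.25 0; 1 0.01 0 -0.25 0; 0.8 0.01 0 -0.25 0; 0.65 0.01 0 -0.25 0",
)

```text
time_s: 10.5
position: [0.5504, 0.015, 0.0435]
tcp_rot: [0.002, 0.052, 0.999, -0.0]
force: [0.3, -0.5, -0.7]
opening: 0.059
grasp_force: 0.0
```

>>> carry_out(
  plan="0.6 0 0 0 0; 0.56 0 0 0 0; 0.53 0 0 0 0; 0.51 0 0 0 0; 0.5 0 0 0 0",
)

```text
time_s: 11.0
position: [0.5488, 0.0151, 0.0416]
tcp_rot: [0.0, 0.052, 0.999, 0.0]
force: [-0.2, -0.1, 0.3]
opening: 0.0427
grasp_force: 0.0
```

>>> carry_out(
  plan="0.49 0 0 0 0; 0.48 0 0 0 0; 0.475 0 0 0 0; 0.47 0 0 0 0; 0.47 0 0 0 0",
)

```text
time_s: 11.5
position: [0.5487, 0.0146, 0.0416]
tcp_rot: [-0.0, 0.052, 0.999, -0.0]
force: [-0.8, -2.5, 1.5]
opening: 0.0403
grasp_force: 1.5
```

>>> carry_out(
  plan="0.468 0 0 0 0; 0.467 0 0 0 0; 0.466 0 0 0 0; 0.466 0 0 0 0",
)

```text
time_s: 11.9
position: [0.5488, 0.0149, 0.0417]
tcp_rot: [0.0, 0.052, 0.999, -0.0]
force: [-0.9, -3.4, 2.3]
opening: 0.0398
grasp_force: 5.5
```

>>> carry_out(
  plan="0.465 0 0 0 0; 0.464 0 0 0 0; 0.464 0 0 0 0",
)

```text
time_s: 12.2
position: [0.5488, 0.0149, 0.0417]
tcp_rot: [0.0, 0.052, 0.999, -0.0]
force: [-1.0, -3.5, 3.3]
opening: 0.0398
grasp_force: 10.1
```

>>> carry_out(
  plan="0.465 0 0 0 0; 0.465 0 0 0.02 0; 0.465 0 0 0.06 0; 0.465 0 0 0.12 0; 0.465 0 0 0.2 0",
)

```text
time_s: 12.7
position: [0.5483, 0.0156, 0.0819]
tcp_rot: [-0.001, 0.052, 0.999, 0.0]
force: [-0.3, -0.6, -3.6]
opening: 0.0398
grasp_force: 9.3
```

>>> carry_out(
  plan="0.465 0 0 0.08 0; 0.465 0 0 0.16 0; 0.465 0 0 0.24 0; 0.465 0 0 0.3 0; 0.465 0 0 0.3 0",
)

```text
time_s: 13.2
position: [0.5502, 0.0152, 0.1439]
tcp_rot: [0.002, 0.052, 0.999, 0.0]
force: [-0.4, -0.4, -3.0]
opening: 0.0399
grasp_force: 9.4
```

>>> carry_out(
  plan="0.465 -0.05 0.1 0 0; 0.465 -0.1 0.25 0 0; 0.465 -0.15 0.4 0 0; 0.465 -0.2 0.55 0 0; 0.465 -0.25 0.7 0 0",
)

```text
time_s: 13.7
position: [0.4977, 0.1562, 0.1409]
tcp_rot: [-0.001, 0.053, 0.999, 0.0]
force: [-0.2, 0.1, -2.2]
opening: 0.0399
grasp_force: 9.3
```

>>> carry_out(
  plan="0.465 0 0.15 0 0; 0.465 0 0.3 0 0; 0.465 0 0.45 0 0; 0.465 0 0.6 0 0; 0.465 0 0.75 0 0",
)

```text
time_s: 14.2
position: [0.4981, 0.3062, 0.1408]
tcp_rot: [-0.001, 0.052, 0.999, -0.0]
force: [0.5, -0.5, -3.3]
opening: 0.0397
grasp_force: 9.3
```

>>> carry_out(
  plan="0.465 0 0.08 0 0; 0.465 0 0.08 -0.1 0; 0.465 0 0.08 -0.2 0; 0.465 0 0.08 -0.3 0; 0.465 0 0.08 -0.35 0",
)

```text
time_s: 14.7
position: [0.4973, 0.3199, 0.0693]
tcp_rot: [-0.002, 0.052, 0.999, -0.001]
force: [-0.4, 0.1, -2.3]
opening: 0.0399
grasp_force: 9.3
```

>>> carry_out(
  plan="0.465 0 0 -0.06 0; 0.465 0 0 -0.11 0; 0.465 0 0 -0.13 0; 0.465 0 0 -0.14 0; 0.465 0 0 -0.14 0",
)

```text
time_s: 15.2
position: [0.4991, 0.3211, 0.0438]
tcp_rot: [0.0, 0.053, 0.999, 0.0]
force: [1.1, 0.2, -3.1]
opening: 0.0396
grasp_force: 9.3
```

>>> carry_out(
  plan="0.465 0 0 -0.005 0; 0.465 0 0 -0.005 0",
)

```text
time_s: 15.4
position: [0.4991, 0.3212, 0.043]
tcp_rot: [0.0, 0.052, 0.999, 0.0]
force: [-0.4, -0.4, -3.0]
opening: 0.04
grasp_force: 9.3
```

>>> carry_out(
  plan="0.465 0 0 -0.005 0; 0.465 0 0 -0.01 0; 0.465 0 0 -0.01 0",
)

```text
time_s: 15.7
position: [0.4987, 0.321, 0.0405]
tcp_rot: [-0.0, 0.052, 0.999, 0.0]
force: [-0.3, -0.4, -2.5]
opening: 0.0396
grasp_force: 9.3
```

>>> carry_out(
  plan="0.465 0 0 -0.005 0; 0.465 0 0 -0.005 0; 0.465 0 0 -0.005 0",
)

```text
time_s: 16.0
position: [0.4989, 0.3211, 0.0397]
tcp_rot: [0.0, 0.052, 0.999, 0.0]
force: [0.1, -0.7, -1.3]
opening: 0.0397
grasp_force: 9.5
```

>>> carry_out(
  plan="0.47 0 0 0 0; 0.48 0 0 0 0; 0.52 0 0 0 0; 0.7 0 0 0 0; 0.85 0 0 0 0",
)

```text
time_s: 16.5
position: [0.4989, 0.3211, 0.0397]
tcp_rot: [0.0, 0.052, 0.999, 0.0]
force: [-0.2, 1.0, 0.1]
opening: 0.0714
grasp_force: 0.0
```

>>> carry_out(
  plan="0.85 0 0 0.1 0; 0.85 0 0 0.3 0; 0.85 0 0 0.5 0; 0.85 0 0 0.75 0; 0.85 0 0 1 0",
)

```text
time_s: 17.0
position: [0.4983, 0.3208, 0.2412]
tcp_rot: [-0.0, 0.052, 0.999, -0.0]
force: [2.0, 0.9, 0.2]
opening: 0.0728
grasp_force: 0.0
```

>>> carry_out(
  plan="0.85 0 -0.25 0 0; 0.85 0 -0.5 0 0; 0.85 0 -0.75 0 0; 0.85 0 -1 0 0; 0.85 0 -1 0 0.1",
)

```text
time_s: 17.5
position: [0.4985, 0.1154, 0.2398]
tcp_rot: [0.0, -0.021, 1.0, -0.002]
force: [-0.0, 1.4, 0.0]
opening: 0.0722
grasp_force: 0.0
```

>>> carry_out(
  plan="0.85 0 -0.25 0 0; 0.85 0 -0.5 0 0; 0.85 0 -0.75 0 0; 0.85 0 -1 0 0; 0.85 0 -1 0 0",
)

```text
time_s: 18.0
position: [0.4989, -0.085, 0.2396]
tcp_rot: [0.0, -0.019, 1.0, -0.002]
force: [0.4, 1.4, 0.3]
opening: 0.0728
grasp_force: 0.0
```

```bash
cat > jars.py <<'E'
from h import *
s=ctrl.sense();r=s['tcp_rot'];print(s['position'].round(4),'yangle',round(2*np.degrees(np.arctan2(r[2],r[1]))-90,2))
for n in('scene','top'):
    c=shot(n,n+'_j')
    for t in['ref_block','jar1']: print(n,t,[(np.round(d['point'],3).tolist(),round(d['score'],2)) for d in ctrl.landmark_of(n,t)])
E
python3 jars.py; cp pics/scene_j.png pics/s3.png; cp pics/top_j.png pics/t3.png
```

```text
[ 0.4989 -0.085   0.2396] yangle 92.19
scene ref_block [([0.497, 0.315, 0.017], 0.67)]
scene jar1 [([0.535, -0.281, 0.001], 0.91), ([0.426, -0.368, -0.002], 0.87), ([0.653, -0.229, 0.002], 0.86), ([0.523, -0.361, -0.0], 0.73), ([0.422, -0.279, 0.001], 0.59)]
top ref_block [([0.493, 0.321, 0.02], 0.89)]
top jar1 [([0.532, -0.283, 0.002], 0.95), ([0.424, -0.37, -0.002], 0.9), ([0.526, -0.362, 0.0], 0.7), ([0.417, -0.276, 0.003], 0.68), ([0.484, -0.498, 0.001], 0.66)]
```

View pics/s3.png

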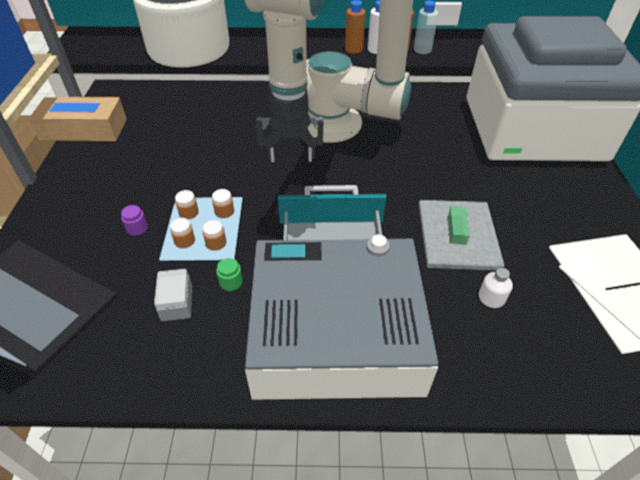

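>>> carry_out(
  plan="0.85 0.04 -0.25 0 0; 0.85 0.08 -0.5 0 0; 0.85 0.12 -0.75 0 0; 0.85 0.16 -0.985 0 0; 0.85 0.16 -0.985 0 0",
)

```text
time_s: 18.8
position: [0.5324, -0.2808, 0.2389]
tcp_rot: [0.0, -0.021, 1.0, -0.002]
force: [-0.3, 1.0, 0.5]
opening: 0.0728
grasp_force: 0.0
```

>>> carry_out(
  plan="0.85 0 0 -0.25 0; 0.85 0 0 -0.5 0; 0.85 0 0 -0.6 0; 0.85 0 0 -0.7 0; 0.85 0 0 -0.7 0",
)

```text
time_s: 19.3
position: [0.5293, -0.2726, 0.0967]
tcp_rot: [-0.003, -0.024, 1.0, 0.002]
force: [0.2, 0.5, -0.2]
opening: 0.0725
grasp_force: 0.0
```

```bash
python3 jars.py
python3 - <<'E'
import cv2,numpy as np
a=cv2.imread('pics/top_j.png')[220:370,370:530];b=cv2.imread('pics/scene_j.png')[150:270,150:270]
cv2.imwrite('pics/c4.png',np.hstack([cv2.resize(a,(400,375)),cv2.resize(b,(375,375))]))
E
```

```text
[ 0.5293 -0.2726  0.0967] yangle 92.71
scene ref_block [([0.496, 0.32, 0.019], 0.86)]
scene jar1 [([0.522, -0.363, 0.002], 0.91), ([0.652, -0.225, 0.003], 0.79), ([0.483, -0.494, -0.001], 0.74), ([0.424, -0.369, -0.003], 0.68), ([0.422, -0.28, -0.003], 0.64), ([0.532, -0.281, 0.001], 0.58)]
top ref_block [([0.496, 0.323, 0.017], 0.72)]
top jar1 [([0.647, -0.227, 0.002], 0.95), ([0.482, -0.498, -0.002], 0.68), ([0.524, -0.363, 0.0], 0.65), ([0.526, -0.281, 0.0], 0.62)]
```

View pics/c4.png

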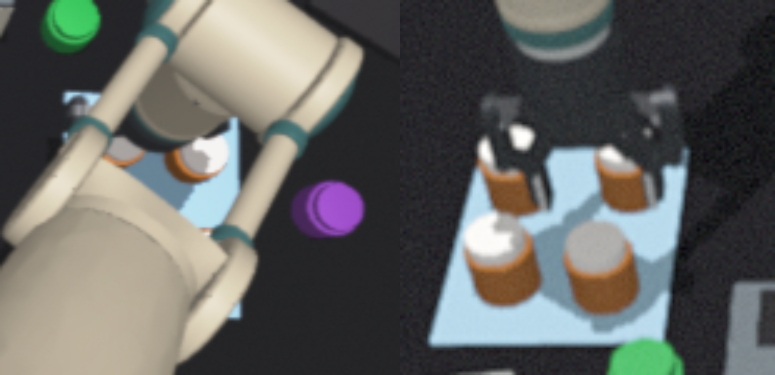

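>>> carry_out(
  plan="0.85 0 0 0 0; 0.85 0 0 0 0",
)

```text
time_s: 19.8
position: [0.5311, -0.2761, 0.1003]
tcp_rot: [0.001, -0.022, 1.0, -0.0]
force: [0.4, -0.4, -0.7]
opening: 0.0723
grasp_force: 0.0
```

>>> carry_out(
  plan="0.85 0 -0.028 0 0; 0.85 0 -0.028 -0.15 0; 0.85 0 -0.028 -0.3 0; 0.85 0 -0.028 -0.39 0; 0.85 0 -0.028 -0.39 0",
)

```text
time_s: 20.3
position: [0.5291, -0.2809, 0.0191]
tcp_rot: [-0.002, -0.022, 1.0, 0.002]
force: [-0.4, 0.5, -0.5]
opening: 0.0727
grasp_force: 0.0
```

>>> carry_out(
  plan="0.8 0 0 0 0; 0.75 0 0 0 0; 0.7 0 0 0 0; 0.68 0 0 0 0; 0.66 0 0 0 0",
)

```text
time_s: 20.8
position: [0.5311, -0.2817, 0.0223]
tcp_rot: [0.0, -0.023, 1.0, -0.0]
force: [-0.4, 0.3, 0.3]
opening: 0.0568
grasp_force: 0.0
```

>>> carry_out(
  plan="0.65 0 0 0 0; 0.645 0 0 0 0; 0.64 0 0 0 0; 0.635 0 0 0 0; 0.635 0 0 0 0",
)

```text
time_s: 21.3
position: [0.5313, -0.2824, 0.022]
tcp_rot: [0.001, -0.023, 1.0, -0.001]
force: [0.3, -2.8, 2.4]
opening: 0.054
grasp_force: 1.7
```

>>> carry_out(
  plan="0.633 0 0 0 0; 0.632 0 0 0 0; 0.631 0 0 0 0; 0.631 0 0 0 0",
)

```text
time_s: 21.7
position: [0.5312, -0.282, 0.0219]
tcp_rot: [0.0, -0.023, 1.0, -0.0]
force: [0.4, -3.5, 2.8]
opening: 0.0542
grasp_force: 2.1
```

>>> carry_out(
  plan="0.631 0 0 0.02 0; 0.631 0 0 0.08 0; 0.631 0 0 0.2 0; 0.631 0 0 0.35 0; 0.631 0 0 0.5 0",
)

```text
time_s: 22.2
position: [0.5297, -0.2799, 0.1221]
tcp_rot: [-0.001, -0.023, 1.0, 0.002]
force: [0.7, -0.2, -1.8]
opening: 0.054
grasp_force: 2.0
```

>>> carry_out(
  plan="0.631 0 0 0.12 0; 0.631 0 0 0.2 0; 0.631 0 0 0.2 0",
)

```text
time_s: 22.5
position: [0.5316, -0.2813, 0.1643]
tcp_rot: [0.002, -0.023, 1.0, -0.001]
force: [0.4, -0.6, -2.0]
opening: 0.0539
grasp_force: 2.0
```

>>> carry_out(
  plan="0.63 0 0 0 0; 0.629 0 0 0 0; 0.628 0 0 0 0; 0.628 0 0 0 0",
)

```text
time_s: 22.9
position: [0.5303, -0.2812, 0.1605]
tcp_rot: [-0.001, -0.023, 1.0, 0.001]
force: [-0.1, -0.3, -1.3]
opening: 0.0538
grasp_force: 7.2
```

>>> carry_out(
  plan="0.627 0 0 0 0; 0.626 0 0 0 0; 0.626 0 0 0 0",
)

```text
time_s: 23.2
position: [0.5308, -0.2816, 0.1615]
tcp_rot: [-0.0, -0.022, 1.0, 0.0]
force: [0.3, 0.1, -1.5]
opening: 0.0539
grasp_force: 11.1
```

>>> carry_out(
  plan="0.628 0 0.1 0 0; 0.628 0 0.3 0 0; 0.628 0 0.5 0 0; 0.628 0 0.7 0 0; 0.628 0 0.9 0 0",
)

```text
time_s: 23.7
position: [0.5302, -0.099, 0.1618]
tcp_rot: [0.0, -0.022, 1.0, 0.0]
force: [0.6, -0.1, -1.9]
opening: 0.0535
grasp_force: 10.5
```

>>> carry_out(
  plan="0.628 0.05 0.2 0 0; 0.628 0.1 0.4 0 0; 0.628 0.15 0.6 0 0; 0.628 0.2 0.75 0 0; 0.628 0.23 0.8 0 0",
)

```text
time_s: 24.2
position: [0.5766, 0.0625, 0.1618]
tcp_rot: [0.0, -0.024, 1.0, 0.001]
force: [-0.3, -0.4, -1.0]
opening: 0.0534
grasp_force: 10.5
```

>>> carry_out(
  plan="0.628 0 0 0 0; 0.628 0 0 0 0; 0.628 0 0 0 0",
)

```text
time_s: 24.5
position: [0.5762, 0.0572, 0.1615]
tcp_rot: [-0.0, -0.022, 1.0, -0.0]
force: [0.3, -0.6, -1.6]
opening: 0.0537
grasp_force: 10.5
```

>>> carry_out(
  plan="0.63 0.005 0.01 -0.1 0; 0.63 0.005 0.01 -0.25 0; 0.63 0.005 0.01 -0.38 0; 0.63 0.005 0.01 -0.47 0; 0.63 0.005 0.01 -0.53 0",
)

```text
time_s: 25.0
position: [0.5767, 0.059, 0.0542]
tcp_rot: [-0.001, -0.022, 1.0, -0.0]
force: [-0.2, 0.2, -2.0]
opening: 0.0541
grasp_force: 4.9
```

>>> carry_out(
  plan="0.63 0 0 0 0; 0.63 0 0 -0.02 0; 0.63 0 0 -0.02 0; 0.63 0 0 -0.02 0",
)

```text
time_s: 25.4
position: [0.5784, 0.0604, 0.0525]
tcp_rot: [0.001, -0.022, 1.0, 0.0]
force: [0.2, 0.5, -1.6]
opening: 0.0537
grasp_force: 4.9
```

>>> carry_out(
  plan="0.63 0 0 -0.02 0; 0.63 0 0 -0.03 0; 0.63 0 0 -0.035 0; 0.63 0 0 -0.035 0",
)

```text
time_s: 25.8
position: [0.5776, 0.0605, 0.0444]
tcp_rot: [-0.0, -0.023, 1.0, 0.0]
force: [0.1, 0.6, -1.9]
opening: 0.0535
grasp_force: 4.9
```

>>> carry_out(
  plan="0.63 0 0 -0.005 0; 0.63 0 0 -0.005 0; 0.63 0 0 -0.005 0",
)

```text
time_s: 26.1
position: [0.578, 0.0605, 0.044]
tcp_rot: [0.0, -0.023, 1.0, 0.0]
force: [-1.0, -0.3, 2.5]
opening: 0.0539
grasp_force: 5.0
```

>>> carry_out(
  plan="0.635 0 0 0 0; 0.645 0 0 0 0; 0.68 0 0 0 0; 0.75 0 0 0 0; 0.8 0 0 0 0",
)

```text
time_s: 26.6
position: [0.5778, 0.0604, 0.0435]
tcp_rot: [-0.0, -0.022, 1.0, 0.0]
force: [0.0, 0.7, 0.9]
opening: 0.0682
grasp_force: 0.0
```

>>> carry_out(
  plan="0.85 0 0 0.1 0; 0.85 0 0 0.3 0; 0.85 0 0 0.5 0; 0.85 0 0 0.6 0; 0.85 -0.1 -0.15 0.6 0",
)

```text
time_s: 27.1
position: [0.5626, 0.0322, 0.1676]
tcp_rot: [0.006, -0.024, 1.0, 0.0]
force: [-1.1, -1.0, 0.0]
opening: 0.0726
grasp_force: 0.0
```

>>> carry_out(
  plan="0.85 -0.05 -0.25 0 0; 0.85 -0.1 -0.5 0 0; 0.85 -0.165 -0.75 0 0; 0.85 -0.165 -1 0 0; 0.85 -0.165 -1 0 0",
)

```text
time_s: 27.6
position: [0.5248, -0.1754, 0.1638]
tcp_rot: [0.001, -0.02, 1.0, -0.002]
force: [0.2, 1.1, 0.6]
opening: 0.0726
grasp_force: 0.0
```

>>> carry_out(
  plan="0.85 0 -0.25 0 0; 0.85 0 -0.5 0 0; 0.85 0 -0.75 0 0; 0.85 0 -0.97 0 0; 0.85 0 -0.97 0 0",
)

```text
time_s: 28.1
position: [0.5251, -0.3691, 0.1631]
tcp_rot: [0.0, -0.02, 1.0, -0.002]
force: [0.9, -0.0, 0.2]
opening: 0.0723
grasp_force: 0.0
```

```bash
python3 jars.py
python3 - <<'E'
import cv2,numpy as np
a=cv2.imread('pics/top_j.png')[200:360,220:530];b=cv2.imread('pics/scene_j.png')[150:290,120:440]
cv2.imwrite('pics/c5.png',np.vstack([cv2.resize(a,(560,290)),cv2.resize(b,(560,260))]))
E
```

```text
[ 0.5251 -0.3691  0.1631] yangle 92.33
scene ref_block [([0.496, 0.317, 0.017], 0.76)]
scene jar1 [([0.522, -0.364, 0.001], 0.95), ([0.421, -0.375, 0.0], 0.92), ([0.484, -0.493, -0.0], 0.89), ([0.422, -0.279, -0.002], 0.84), ([0.655, -0.23, 0.003], 0.84), ([0.581, 0.065, 0.026], 0.69), ([0.546, 0.011, 0.023], 0.53)]
top ref_block [([0.5, 0.324, 0.02], 0.71), ([0.547, 0.009, 0.023], 0.51)]
top jar1 [([0.483, -0.498, -0.0], 0.95), ([0.574, 0.062, 0.022], 0.89), ([0.65, -0.228, -0.002], 0.84), ([0.415, -0.278, -0.001], 0.76), ([0.524, -0.366, -0.0], 0.69), ([0.714, -0.345, 0.002], 0.27)]
```

View pics/c5.png

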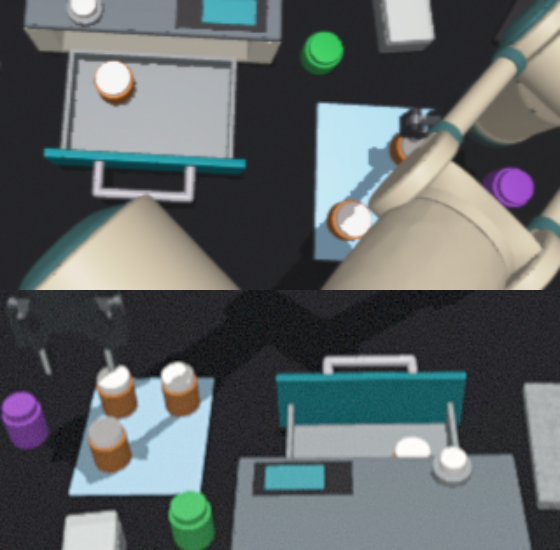

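>>> carry_out(
  plan="0.85 -0.01 0.02 -0.1 0; 0.85 -0.01 0.02 -0.25 0; 0.85 -0.01 0.02 -0.3 0; 0.85 -0.01 0.02 -0.3 0; 0.85 -0.01 0.02 -0.3 0",
)

```text
time_s: 28.9
position: [0.5235, -0.3594, 0.1045]
tcp_rot: [0.0, -0.023, 1.0, -0.0]
force: [0.2, -0.4, 0.1]
opening: 0.0727
grasp_force: 0.0
```

>>> carry_out(
  plan="0.85 0 -0.025 0 0; 0.85 0 -0.025 -0.15 0; 0.85 0 -0.025 -0.3 0; 0.85 0 -0.025 -0.41 0; 0.85 0 -0.025 -0.41 0",
)

```text
time_s: 29.4
position: [0.5214, -0.3638, 0.0196]
tcp_rot: [-0.002, -0.022, 1.0, 0.002]
force: [-1.0, 1.2, -0.6]
opening: 0.0725
grasp_force: 0.0
```

>>> carry_out(
  plan="0.8 0 0 0 0; 0.75 0 0 0 0; 0.7 0 0 0 0; 0.68 0 0 0 0; 0.66 0 0 0 0",
)

```text
time_s: 29.9
position: [0.5231, -0.3646, 0.0224]
tcp_rot: [0.0, -0.023, 1.0, -0.0]
force: [-0.7, 0.6, -0.4]
opening: 0.0563
grasp_force: 0.2
```

>>> carry_out(
  plan="0.65 0 0 0 0; 0.645 0 0 0 0; 0.64 0 0 0 0; 0.635 0 0 0 0; 0.632 0 0 0 0",
)

```text
time_s: 30.4
position: [0.5227, -0.3643, 0.0216]
tcp_rot: [-0.0, -0.023, 1.0, 0.0]
force: [0.6, 2.7, 2.1]
opening: 0.0541
grasp_force: 0.9
```

>>> carry_out(
  plan="0.631 0 0 0 0; 0.63 0 0 0 0; 0.63 0 0 0 0",
)

```text
time_s: 30.7
position: [0.5228, -0.3644, 0.0216]
tcp_rot: [-0.0, -0.023, 1.0, 0.0]
force: [0.2, 2.1, 1.4]
opening: 0.0539
grasp_force: 3.5
```

>>> carry_out(
  plan="0.629 0 0 0 0; 0.629 0 0 0 0; 0.629 0 0 0.03 0; 0.629 0 0 0.12 0; 0.629 0 0 0.25 0",
)

```text
time_s: 31.2
position: [0.5219, -0.3645, 0.0707]
tcp_rot: [-0.001, -0.023, 1.0, 0.001]
force: [0.6, 0.1, -2.0]
opening: 0.0537
grasp_force: 5.4
```

>>> carry_out(
  plan="0.629 0 0 0.13 0; 0.629 0 0 0.25 0; 0.629 0 0 0.35 0; 0.629 0 0 0.42 0; 0.629 0 0 0.42 0",
)

```text
time_s: 31.7
position: [0.524, -0.3662, 0.1583]
tcp_rot: [0.002, -0.022, 1.0, -0.002]
force: [-0.1, 0.2, -1.3]
opening: 0.0536
grasp_force: 5.5
```

>>> carry_out(
  plan="0.629 0 0.1 0 0; 0.629 0 0.3 0 0; 0.629 0 0.5 0 0; 0.629 0 0.7 0 0; 0.629 0.05 0.85 0 0",
)

```text
time_s: 32.2
position: [0.5301, -0.1908, 0.1542]
tcp_rot: [-0.002, -0.023, 1.0, 0.001]
force: [0.7, -0.6, -1.3]
opening: 0.0541
grasp_force: 5.5
```

>>> carry_out(
  plan="0.629 0.06 0.2 0 0; 0.629 0.12 0.4 0 0; 0.629 0.18 0.6 0 0; 0.629 0.24 0.77 0 0; 0.629 0.24 0.77 0 0",
)

```text
time_s: 32.7
position: [0.5806, -0.0353, 0.1543]
tcp_rot: [-0.001, -0.025, 1.0, 0.001]
force: [-0.5, 0.1, -1.9]
opening: 0.0539
grasp_force: 5.5
```

>>> carry_out(
  plan="0.629 0 0 0 0; 0.629 0 0 0 0",
)

```text
time_s: 32.9
position: [0.5798, -0.0409, 0.1548]
tcp_rot: [-0.001, -0.022, 1.0, -0.0]
force: [-0.0, 0.2, -0.5]
opening: 0.0542
grasp_force: 5.5
```

>>> carry_out(
  plan="0.629 0 0 -0.1 0; 0.629 0 0 -0.25 0; 0.629 0 0 -0.38 0; 0.629 0 0 -0.47 0; 0.629 0 0 -0.52 0",
)

```text
time_s: 33.4
position: [0.5791, -0.0417, 0.0497]
tcp_rot: [-0.002, -0.021, 1.0, 0.0]
force: [0.0, -0.7, -1.1]
opening: 0.0536
grasp_force: 5.5
```

>>> carry_out(
  plan="0.629 0 0 0 0; 0.629 0 0 0 0; 0.629 0 0 -0.01 0; 0.629 0 0 -0.01 0; 0.629 0 0 -0.01 0",
)

```text
time_s: 33.9
position: [0.5812, -0.0406, 0.0503]
tcp_rot: [0.001, -0.023, 1.0, -0.0]
force: [-0.5, -0.5, -1.2]
opening: 0.054
grasp_force: 5.5
```

>>> carry_out(
  plan="0.629 0 0 -0.01 0; 0.629 0 0 -0.02 0; 0.629 0 0 -0.025 0; 0.629 0 0 -0.025 0",
)

```text
time_s: 34.3
position: [0.5806, -0.0404, 0.0443]
tcp_rot: [-0.0, -0.023, 1.0, 0.0]
force: [0.6, -0.5, -1.0]
opening: 0.0537
grasp_force: 5.5
```

>>> carry_out(
  plan="0.629 0 0 -0.005 0; 0.629 0 0 -0.005 0; 0.629 0 0 -0.005 0",
)

```text
time_s: 34.6
position: [0.5809, -0.0406, 0.0436]
tcp_rot: [0.0, -0.022, 1.0, 0.0]
force: [-0.4, 0.5, -0.8]
opening: 0.0537
grasp_force: 5.5
```

>>> carry_out(
  plan="0.629 0 0 -0.004 0; 0.635 0 0 -0.004 0; 0.645 0 0 -0.004 0; 0.68 0 0 -0.004 0; 0.8 0 0 -0.004 0",
)

```text
time_s: 35.1
position: [0.5808, -0.0405, 0.0427]
tcp_rot: [-0.0, -0.023, 1.0, 0.0]
force: [-0.9, -0.2, -0.7]
opening: 0.0683
grasp_force: 0.0
```

>>> carry_out(
  plan="0.85 0 0 0.1 0; 0.85 0 0 0.3 0; 0.85 0 0 0.5 0; 0.85 0 0 0.6 0; 0.85 -0.1 -0.1 0.6 0",
)

```text
time_s: 35.6
position: [0.5653, -0.0599, 0.1668]
tcp_rot: [0.005, -0.024, 1.0, -0.001]
force: [0.5, -0.9, -0.3]
opening: 0.0727
grasp_force: 0.0
```

>>> carry_out(
  plan="0.85 -0.15 -0.25 0 0; 0.85 -0.3 -0.5 0 0; 0.85 -0.5 -0.75 0 0; 0.85 -0.71 -1 0 0; 0.85 -0.71 -1 0 0",
)

```text
time_s: 36.1
position: [0.4172, -0.262, 0.1629]
tcp_rot: [0.0, -0.022, 1.0, -0.0]
force: [0.4, -0.4, -0.2]
opening: 0.0724
grasp_force: 0.0
```

>>> carry_out(
  plan="0.85 0 -0.09 0 0; 0.85 0 -0.09 0 0; 0.85 0 -0.09 0 0",
)

```text
time_s: 36.4
position: [0.4193, -0.2783, 0.1627]
tcp_rot: [0.0, -0.022, 1.0, 0.001]
force: [0.8, 1.1, -0.4]
opening: 0.0727
grasp_force: 0.0
```

```bash
python3 jars.py
```

```text
[ 0.4193 -0.2783  0.1627] yangle 92.53
scene ref_block [([0.494, 0.321, 0.015], 0.79)]
scene jar1 [([0.484, -0.495, -0.003], 0.78), ([0.421, -0.278, -0.002], 0.61), ([0.428, -0.371, -0.001], 0.59), ([0.652, -0.227, 0.004], 0.57), ([0.579, 0.065, 0.02], 0.53)]
top ref_block [([0.497, 0.323, 0.02], 0.88)]
top jar1 [([0.582, -0.041, 0.023], 0.83), ([0.651, -0.228, -0.0], 0.69), ([0.576, 0.058, 0.024], 0.67), ([0.42, -0.275, 0.001], 0.58)]
```

>>> carry_out(
  plan="0.85 0 0 -0.15 0; 0.85 0 0 -0.35 0; 0.85 0 0 -0.5 0; 0.85 0 0 -0.5 0; 0.85 0 0 -0.5 0",
)

```text
time_s: 37.2
position: [0.4191, -0.2783, 0.063]
tcp_rot: [-0.0, -0.023, 1.0, 0.0]
force: [0.6, 0.6, 1.4]
opening: 0.0726
grasp_force: 0.0
```

>>> carry_out(
  plan="0.85 0 0 -0.1 0; 0.85 0 0 -0.2 0; 0.85 0 0 -0.2 0; 0.85 0 0 -0.2 0",
)

```text
time_s: 37.6
position: [0.4198, -0.2792, 0.0243]
tcp_rot: [0.001, -0.023, 1.0, -0.001]
force: [0.2, -0.1, -0.1]
opening: 0.0728
grasp_force: 0.0
```

>>> carry_out(
  plan="0.8 0 0 0 0; 0.75 0 0 0 0; 0.7 0 0 0 0; 0.68 0 0 0 0; 0.66 0 0 0 0",
)

```text
time_s: 38.1
position: [0.4188, -0.2786, 0.023]
tcp_rot: [0.0, -0.022, 1.0, -0.0]
force: [-0.3, 0.6, -0.9]
opening: 0.0566
grasp_force: 0.0
```

>>> carry_out(
  plan="0.65 0 0 0 0; 0.645 0 0 0 0; 0.64 0 0 0 0; 0.635 0 0 0 0; 0.632 0 0 0 0",
)

```text
time_s: 38.6
position: [0.4186, -0.2779, 0.0227]
tcp_rot: [-0.0, -0.022, 1.0, 0.001]
force: [0.0, 2.1, 2.2]
opening: 0.0537
grasp_force: 1.4
```

>>> carry_out(
  plan="0.631 0 0 0 0; 0.63 0 0 0 0; 0.629 0 0 0 0; 0.629 0 0 0 0",
)

```text
time_s: 39.0
position: [0.4186, -0.2782, 0.0228]
tcp_rot: [-0.0, -0.022, 1.0, 0.0]
force: [0.8, 3.5, 2.3]
opening: 0.0538
grasp_force: 5.2
```

>>> carry_out(
  plan="0.629 0 0 0.03 0; 0.629 0 0 0.12 0; 0.629 0 0 0.25 0; 0.629 0 0 0.4 0; 0.629 0 0 0.55 0",
)

```text
time_s: 39.5
position: [0.4188, -0.2795, 0.1339]
tcp_rot: [0.0, -0.023, 1.0, -0.001]
force: [1.2, -0.8, -2.0]
opening: 0.0538
grasp_force: 5.4
```

>>> carry_out(
  plan="0.629 0 0 0.1 0; 0.629 0 0.05 0.14 0; 0.629 0 0.2 0.14 0; 0.629 0 0.4 0.14 0; 0.629 0 0.6 0.14 0",
)

```text
time_s: 40.0
position: [0.4181, -0.1572, 0.16]
tcp_rot: [-0.0, -0.022, 1.0, 0.0]
force: [0.8, -0.5, -1.4]
opening: 0.054
grasp_force: 5.4
```

>>> carry_out(
  plan="0.629 0.1 0.2 0 0; 0.629 0.2 0.4 0 0; 0.629 0.3 0.6 0 0; 0.629 0.4 0.8 0 0; 0.629 0.46 1 0 0",
)

```text
time_s: 40.5
position: [0.5117, 0.0434, 0.16]
tcp_rot: [0.0, -0.023, 1.0, -0.0]
force: [0.8, -0.1, -1.4]
opening: 0.054
grasp_force: 5.4
```

>>> carry_out(
  plan="0.629 0 0.07 0 0; 0.629 0 0.07 0 0; 0.629 0 0.07 0 0",
)

```text
time_s: 40.8
position: [0.5098, 0.0551, 0.1601]
tcp_rot: [-0.001, -0.023, 1.0, -0.001]
force: [-0.5, 0.7, -1.7]
opening: 0.0537
grasp_force: 5.5
```

>>> carry_out(
  plan="0.629 0.01 0.01 -0.1 0; 0.629 0.01 0.01 -0.25 0; 0.629 0.01 0.01 -0.38 0; 0.629 0.01 0.01 -0.48 0; 0.629 0.01 0.01 -0.54 0",
)

```text
time_s: 41.3
position: [0.5113, 0.0558, 0.0512]
tcp_rot: [-0.001, -0.022, 1.0, -0.0]
force: [0.1, -0.1, -1.9]
opening: 0.0538
grasp_force: 5.4
```

>>> carry_out(
  plan="0.629 0 0 0 0; 0.629 0 0 0 0; 0.629 0 0 -0.01 0; 0.629 0 0 -0.01 0; 0.629 0 0 -0.01 0",
)

```text
time_s: 41.8
position: [0.5132, 0.0575, 0.0515]
tcp_rot: [0.001, -0.023, 1.0, -0.0]
force: [0.0, 0.0, -1.8]
opening: 0.0539
grasp_force: 5.5
```

>>> carry_out(
  plan="0.629 0 0 -0.01 0; 0.629 0 0 -0.02 0; 0.629 0 0 -0.028 0; 0.629 0 0 -0.028 0",
)

```text
time_s: 42.2
position: [0.5127, 0.0575, 0.045]
tcp_rot: [-0.0, -0.023, 1.0, 0.0]
force: [0.3, -0.4, -2.5]
opening: 0.0538
grasp_force: 5.5
```

>>> carry_out(
  plan="0.629 0 0 -0.004 0; 0.629 0 0 -0.004 0; 0.629 0 0 -0.004 0",
)

```text
time_s: 42.5
position: [0.5129, 0.0575, 0.0448]
tcp_rot: [0.0, -0.022, 1.0, 0.0]
force: [-0.7, -0.1, 3.6]
opening: 0.0535
grasp_force: 5.8
```

>>> carry_out(
  plan="0.629 0 0 0 0; 0.635 0 0 0 0; 0.645 0 0 0 0; 0.68 0 0 0 0; 0.8 0 0 0 0",
)

```text
time_s: 43.0
position: [0.5128, 0.0575, 0.0442]
tcp_rot: [-0.0, -0.023, 1.0, 0.0]
force: [0.3, 0.1, -0.8]
opening: 0.0682
grasp_force: 0.0
```

>>> carry_out(
  plan="0.85 0 0 0.1 0; 0.85 0 0 0.3 0; 0.85 0 0 0.5 0; 0.85 0 0 0.6 0; 0.85 -0.1 -0.14 0.6 0",
)

```text
time_s: 43.5
position: [0.4977, 0.0307, 0.1681]
tcp_rot: [0.006, -0.024, 1.0, 0.0]
force: [-0.7, -0.4, -0.2]
opening: 0.0724
grasp_force: 0.0
```

>>> carry_out(
  plan="0.85 -0.1 -0.25 0 0; 0.85 -0.2 -0.5 0 0; 0.85 -0.3 -0.75 0 0; 0.85 -0.34 -1 0 0; 0.85 -0.34 -1 0 0",
)

```text
time_s: 44.0
position: [0.424, -0.1749, 0.1646]
tcp_rot: [0.0, -0.02, 1.0, -0.001]
force: [0.9, 0.9, 0.5]
opening: 0.0723
grasp_force: 0.0
```

>>> carry_out(
  plan="0.85 0 -0.25 0 0; 0.85 0 -0.5 0 0; 0.85 0 -0.75 0 0; 0.85 0 -1 0 0; 0.85 0 -1 0 0",
)

```text
time_s: 44.5
position: [0.4257, -0.377, 0.1641]
tcp_rot: [0.001, -0.02, 1.0, -0.002]
force: [0.3, 1.0, -0.6]
opening: 0.0727
grasp_force: 0.0
```

>>> carry_out(
  plan="0.85 0 0 0 0; 0.85 0 0 0 0",
)

```text
time_s: 44.7
position: [0.4247, -0.3689, 0.1639]
tcp_rot: [-0.0, -0.023, 1.0, 0.001]
force: [0.6, -0.2, 0.0]
opening: 0.0727
grasp_force: 0.0
```

```bash
python3 jars.py
python3 - <<'E'
import cv2,numpy as np
a=cv2.imread('pics/top_j.png')[200:360,220:530];b=cv2.imread('pics/scene_j.png')[150:290,120:440]
cv2.imwrite('pics/c6.png',np.vstack([cv2.resize(a,(560,290)),cv2.resize(b,(560,260))]))
E
```

```text
[ 0.4247 -0.3689  0.1639] yangle 92.61
scene ref_block [([0.496, 0.32, 0.018], 0.75)]
scene jar1 [([0.652, -0.228, 0.001], 0.94), ([0.484, -0.495, -0.001], 0.93), ([0.516, 0.054, 0.022], 0.82), ([0.425, -0.372, -0.003], 0.71), ([0.577, 0.064, 0.02], 0.58)]
top ref_block [([0.496, 0.323, 0.019], 0.95), ([0.636, 0.011, 0.0], 0.52)]
top jar1 [([0.65, -0.229, -0.001], 0.81), ([0.578, 0.062, 0.024], 0.79), ([0.582, -0.044, 0.022], 0.78), ([0.512, 0.058, 0.025], 0.76), ([0.427, -0.371, -0.002], 0.5)]
```

View pics/c6.png

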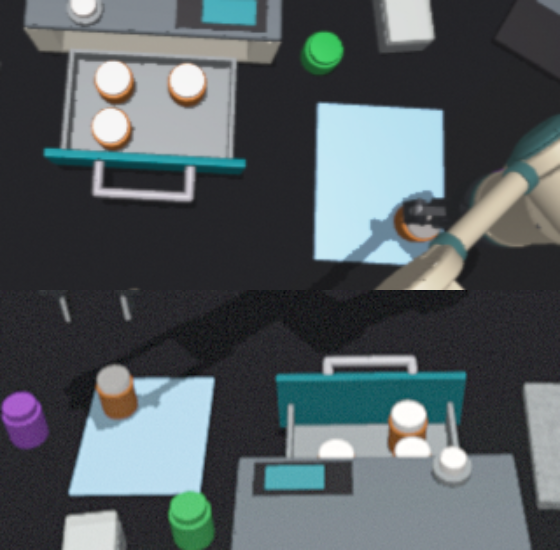

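>>> carry_out(
  plan="0.85 0.005 -0.01 -0.15 0; 0.85 0.005 -0.01 -0.35 0; 0.85 0.005 -0.01 -0.5 0; 0.85 0.005 -0.01 -0.5 0; 0.85 0.005 -0.01 -0.5 0",
)

```text
time_s: 45.5
position: [0.426, -0.3725, 0.0647]
tcp_rot: [-0.0, -0.023, 1.0, 0.0]
force: [0.4, 0.2, 0.3]
opening: 0.0724
grasp_force: 0.0
```

>>> carry_out(
  plan="0.85 0 0 -0.1 0; 0.85 0 0 -0.2 0; 0.85 0 0 -0.21 0; 0.85 0 0 -0.21 0",
)

```text
time_s: 45.9
position: [0.4266, -0.3733, 0.0238]
tcp_rot: [0.001, -0.023, 1.0, -0.001]
force: [-0.8, 0.0, -0.2]
opening: 0.0724
grasp_force: 0.0
```

>>> carry_out(
  plan="0.8 0 0 0 0; 0.75 0 0 0 0; 0.7 0 0 0 0; 0.68 0 0 0 0; 0.66 0 0 0 0",
)

```text
time_s: 46.4
position: [0.4259, -0.3726, 0.0226]
tcp_rot: [0.0, -0.023, 1.0, -0.0]
force: [-0.4, -0.7, -1.0]
opening: 0.0561
grasp_force: 0.0
```

>>> carry_out(
  plan="0.65 0 0 0 0; 0.645 0 0 0 0; 0.64 0 0 0 0; 0.635 0 0 0 0; 0.632 0 0 0 0",
)

```text
time_s: 46.9
position: [0.4256, -0.3719, 0.0223]
tcp_rot: [-0.0, -0.022, 1.0, 0.001]
force: [1.3, 2.6, 2.4]
opening: 0.0542
grasp_force: 1.3
```

>>> carry_out(
  plan="0.631 0 0 0 0; 0.63 0 0 0 0; 0.629 0 0 0 0; 0.629 0 0 0 0",
)

```text
time_s: 47.3
position: [0.4257, -0.3722, 0.0224]
tcp_rot: [-0.0, -0.023, 1.0, 0.0]
force: [-0.7, 3.1, 3.1]
opening: 0.0539
grasp_force: 5.2
```

>>> carry_out(
  plan="0.629 0 0 0.03 0; 0.629 0 0 0.12 0; 0.629 0 0 0.25 0; 0.629 0 0 0.4 0; 0.629 0 0 0.55 0",
)

```text
time_s: 47.8
position: [0.4258, -0.3735, 0.1335]
tcp_rot: [0.0, -0.023, 1.0, -0.001]
force: [0.6, 0.5, -2.0]
opening: 0.054
grasp_force: 5.4
```

>>> carry_out(
  plan="0.629 0 0 0.1 0; 0.629 0 0.05 0.14 0; 0.629 0 0.2 0.14 0; 0.629 0 0.4 0.14 0; 0.629 0 0.6 0.14 0",
)

```text
time_s: 48.3
position: [0.4251, -0.251, 0.1595]
tcp_rot: [-0.0, -0.022, 1.0, 0.0]
force: [0.1, 1.1, -1.7]
opening: 0.054
grasp_force: 5.4
```

>>> carry_out(
  plan="0.629 0.1 0.2 0 0; 0.629 0.2 0.4 0 0; 0.629 0.3 0.6 0 0; 0.629 0.4 0.8 0 0; 0.629 0.445 1 0 0",
)

```text
time_s: 48.8
position: [0.516, -0.0506, 0.1597]
tcp_rot: [0.0, -0.023, 1.0, -0.0]
force: [1.7, 0.1, -1.4]
opening: 0.0536
grasp_force: 5.4
```

>>> carry_out(
  plan="0.629 0 0.04 0 0; 0.629 0 0.04 0 0; 0.629 0 0.04 0 0",
)

```text
time_s: 49.1
position: [0.5142, -0.0451, 0.1599]
tcp_rot: [-0.0, -0.023, 1.0, -0.0]
force: [0.3, 0.1, -1.6]
opening: 0.0537
grasp_force: 5.5
```

>>> carry_out(
  plan="0.629 0 0 -0.1 0; 0.629 0 0 -0.25 0; 0.629 0 0 -0.38 0; 0.629 0 0 -0.48 0; 0.629 0 0 -0.54 0",
)

```text
time_s: 49.6
position: [0.5135, -0.0461, 0.0508]
tcp_rot: [-0.001, -0.021, 1.0, 0.0]
force: [-0.3, -0.6, -2.1]
opening: 0.0539
grasp_force: 5.5
```

>>> carry_out(
  plan="0.629 0 0 0 0; 0.629 0 0 0 0; 0.629 0 0 -0.01 0; 0.629 0 0 -0.02 0; 0.629 0 0 -0.02 0",
)

```text
time_s: 50.1
position: [0.515, -0.0446, 0.0488]
tcp_rot: [0.0, -0.023, 1.0, -0.0]
force: [-0.9, -0.4, -1.9]
opening: 0.0535
grasp_force: 5.5
```

>>> carry_out(
  plan="0.629 0 0 -0.01 0; 0.629 0 0 -0.015 0; 0.629 0 0 -0.015 0; 0.629 0 0 -0.015 0",
)

```text
time_s: 50.5
position: [0.5148, -0.0445, 0.0454]
tcp_rot: [-0.0, -0.023, 1.0, 0.0]
force: [-0.1, -0.1, -1.6]
opening: 0.0535
grasp_force: 5.5
```

>>> carry_out(
  plan="0.629 0 0 -0.004 0; 0.629 0 0 -0.004 0; 0.629 0 0 -0.004 0",
)

```text
time_s: 50.8
position: [0.5148, -0.0445, 0.0446]
tcp_rot: [-0.0, -0.023, 1.0, 0.0]
force: [0.3, -0.3, -1.8]
opening: 0.0536
grasp_force: 5.5
```

>>> carry_out(
  plan="0.629 0 0 -0.003 0; 0.629 0 0 -0.003 0; 0.629 0 0 -0.003 0",
)

```text
time_s: 51.1
position: [0.5149, -0.0446, 0.0444]
tcp_rot: [0.0, -0.023, 1.0, -0.0]
force: [-1.7, -0.1, 2.9]
opening: 0.0537
grasp_force: 5.8
```

>>> carry_out(
  plan="0.629 0 0 0 0; 0.635 0 0 0 0; 0.645 0 0 0 0; 0.68 0 0 0 0; 0.8 0 0 0 0",
)

```text
time_s: 51.6
position: [0.5148, -0.0445, 0.0438]
tcp_rot: [-0.0, -0.023, 1.0, 0.0]
force: [-0.2, 1.1, -0.4]
opening: 0.0682
grasp_force: 0.0
```

>>> carry_out(
  plan="0.85 0 0 0.1 0; 0.85 0 0 0.3 0; 0.85 0 0 0.5 0; 0.85 0 0 0.7 0; 0.85 0 0 0.7 0",
)

```text
time_s: 52.1
position: [0.5186, -0.0453, 0.1896]
tcp_rot: [0.006, -0.023, 1.0, -0.001]
force: [-0.0, 0.1, -0.3]
opening: 0.0727
grasp_force: 0.0
```

>>> carry_out(
  plan="0.35 -0.1 0.05 0 -0.09; 0.35 -0.2 0.1 0 -0.18; 0.35 -0.3 0.15 0 -0.28; 0.35 -0.4 0.2 0 -0.38; 0.35 -0.454 0.24 0 -0.48",
)

```text
time_s: 52.6
position: [0.4215, 0.0042, 0.183]
tcp_rot: [-0.001, 0.34, 0.94, -0.0]
force: [-0.8, 0.4, -0.5]
opening: 0.0297
grasp_force: 0.0
```

>>> carry_out(
  plan="0.35 0 0 0 -0.09; 0.35 0 0 0 -0.18; 0.35 0 0 0 -0.28; 0.35 0 0 0 -0.38; 0.35 0 0 0 -0.47",
)

```text
time_s: 53.1
position: [0.4235, 0.0036, 0.1832]
tcp_rot: [-0.001, 0.654, 0.756, -0.0]
force: [0.5, 0.4, 0.4]
opening: 0.0299
grasp_force: 0.0
```

>>> carry_out(
  plan="0.35 0 0 0 -0.06; 0.35 0 0 0 -0.06; 0.35 0 0 0 -0.06",
)

```text
time_s: 53.4
position: [0.4237, 0.0035, 0.1835]
tcp_rot: [-0.0, 0.686, 0.727, -0.0]
force: [-0.0, -0.5, -0.6]
opening: 0.0304
grasp_force: 0.0
```

```bash
python3 jars.py
python3 - <<'E'
from h import *
for n in('scene','top'):
  for t in['drawer_handle','drawer_floor']: print(n,t,[(np.round(d['point'],3).tolist(),round(d['score'],2)) for d in ctrl.landmark_of(n,t)])
a=cv2.imread('pics/top_j.png')[200:360,220:530];b=cv2.imread('pics/scene_j.png')[150:290,120:440]
cv2.imwrite('pics/c7.png',np.vstack([cv2.resize(a,(560,290)),cv2.resize(b,(560,260))]))
E
```

```text
[0.4237 0.0035 0.1835] yangle 3.33
scene ref_block [([0.492, 0.318, 0.016], 0.85)]
scene jar1 [([0.65, -0.227, 0.001], 0.86), ([0.513, -0.043, 0.021], 0.78), ([0.484, -0.492, 0.0], 0.61), ([0.581, 0.061, 0.023], 0.56)]
top ref_block [([0.496, 0.323, 0.022], 0.56)]
top jar1 [([0.584, -0.041, 0.024], 0.84), ([0.574, 0.06, 0.023], 0.62), ([0.482, -0.497, 0.002], 0.62), ([0.649, -0.229, -0.002], 0.6)]
scene drawer_handle [([0.423, 0.006, 0.088], 0.77)]
scene drawer_floor [([0.547, 0.008, 0.022], 0.88), ([0.474, -0.327, -0.001], 0.34)]
top drawer_handle [([0.576, 0.062, 0.024], 0.26)]
top drawer_floor [([0.548, 0.007, 0.024], 0.9)]
```

View pics/c7.png

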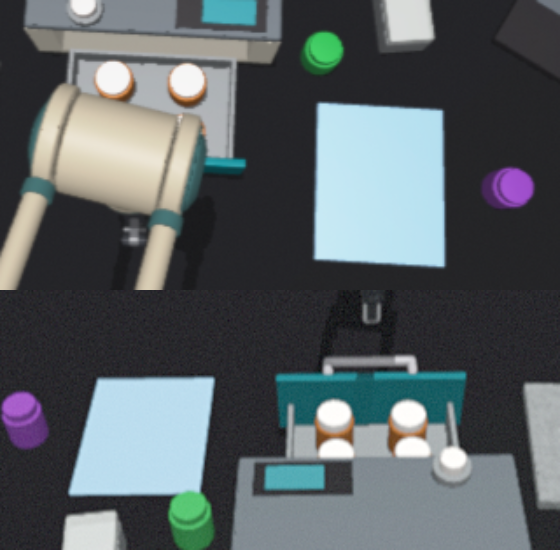

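>>> carry_out(
  plan="0.35 0.005 0 -0.15 0; 0.35 0.005 0 -0.3 0; 0.35 0.005 0 -0.42 0; 0.35 0.005 0 -0.495 0; 0.35 0.005 0 -0.495 0",
)

```text
time_s: 54.4
position: [0.4233, 0.0037, 0.0833]
tcp_rot: [-0.002, 0.687, 0.727, -0.001]
force: [-0.1, -0.2, 0.3]
opening: 0.03
grasp_force: 0.0
```

>>> carry_out(
  plan="0.25 0 0 0 0; 0.16 0 0 0 0; 0.14 0 0 0 0; 0.12 0 0 0 0; 0.12 0 0 0 0",
)

```text
time_s: 54.9
position: [0.4257, 0.0033, 0.086]
tcp_rot: [0.001, 0.687, 0.727, 0.001]
force: [-1.3, -0.3, 6.3]
opening: 0.0108
grasp_force: 28.0
```

>>> carry_out(
  plan="0.12 0.02 0.001 0 0; 0.12 0.05 0.002 0 0; 0.12 0.09 0.003 0 0; 0.12 0.14 0.005 0 0; 0.12 0.19 0.006 0 0",
)

```text
time_s: 55.4
position: [0.4634, 0.0045, 0.086]
tcp_rot: [0.0, 0.687, 0.727, 0.0]
force: [-2.9, -0.6, 7.4]
opening: 0.0107
grasp_force: 28.2
```

>>> carry_out(
  plan="0.12 0.05 0.002 0 0; 0.12 0.1 0.004 0 0; 0.12 0.15 0.005 0 0; 0.12 0.2 0.007 0 0; 0.12 0.25 0.008 0 0",
)

```text
time_s: 55.9
position: [0.5134, 0.006, 0.086]
tcp_rot: [0.0, 0.687, 0.727, 0.0]
force: [-1.7, -0.7, 6.5]
opening: 0.011
grasp_force: 28.1
```

>>> carry_out(
  plan="0.12 0.05 0.002 0 0; 0.12 0.1 0.004 0 0; 0.12 0.15 0.005 0 0; 0.12 0.2 0.007 0 0; 0.12 0.25 0.008 0 0",
)

```text
time_s: 56.4
position: [0.5634, 0.0075, 0.086]
tcp_rot: [0.0, 0.687, 0.727, -0.0]
force: [-3.0, -1.6, 5.7]
opening: 0.0107
grasp_force: 28.1
```

>>> carry_out(
  plan="0.12 0.03 0.001 0 0; 0.12 0.05 0.002 0 0; 0.12 0.07 0.002 0 0; 0.12 0.08 0.002 0 0; 0.12 0.08 0.002 0 0",
)

```text
time_s: 56.9
position: [0.58, 0.008, 0.086]
tcp_rot: [0.001, 0.687, 0.727, 0.001]
force: [-0.1, -0.8, 4.2]
opening: 0.0111
grasp_force: 28.1
```

>>> carry_out(
  plan="0.12 0.01 0 0 0; 0.12 0.01 0 0 0; 0.12 0.01 0 0 0",
)

```text
time_s: 57.2
position: [0.58, 0.008, 0.086]
tcp_rot: [-0.0, 0.687, 0.727, -0.001]
force: [-3.1, -1.0, 7.7]
opening: 0.0107
grasp_force: 28.3
```

>>> carry_out(
  plan="0.12 0.01 0 0 0; 0.12 0.02 0 0 0; 0.12 0.02 0 0 0",
)

```text
time_s: 57.5
position: [0.58, 0.008, 0.086]
tcp_rot: [-0.003, 0.687, 0.727, -0.004]
force: [-11.9, -1.8, 14.8]
opening: 0.0105
grasp_force: 29.1
```

>>> carry_out(
  plan="0.12 0.01 0 0 0; 0.12 0.02 0 0 0; 0.12 0.02 0 0 0",
)

```text
time_s: 57.8
position: [0.5801, 0.008, 0.0859]
tcp_rot: [-0.006, 0.687, 0.727, -0.006]
force: [-18.5, -2.5, 21.2]
opening: 0.0109
grasp_force: 29.8
```

>>> carry_out(
  plan="0.12 -0.02 0 0 0; 0.12 -0.03 0 0 0; 0.2 -0.04 0 0 0; 0.3 -0.045 0 0 0; 0.3 -0.045 0 0 0",
)

```text
time_s: 58.3
position: [0.5801, 0.0084, 0.0848]
tcp_rot: [0.0, 0.687, 0.727, 0.0]
force: [0.4, -0.2, -0.9]
opening: 0.0256
grasp_force: 0.0
```

>>> carry_out(
  plan="0.3 0 0 0.1 0; 0.3 0 0 0.3 0; 0.3 0 0 0.5 0; 0.3 0 0 0.7 0; 0.3 -0.2 0 0.8 0",
)

```text
time_s: 58.8
position: [0.546, 0.0077, 0.2484]
tcp_rot: [0.004, 0.687, 0.727, 0.003]
force: [0.2, -0.1, 0.2]
opening: 0.0256
grasp_force: 0.0
```

>>> carry_out(
  plan="0 -0.2 0.2 0 0; 0 -0.45 0.45 0 0; 0 -0.7 0.7 0 0; 0 -0.7 0.7 0 0; 0 -0.7 0.7 0 0",
)

```text
time_s: 59.3
position: [0.3954, 0.1514, 0.245]
tcp_rot: [-0.002, 0.685, 0.729, -0.0]
force: [1.0, 0.2, 0.4]
opening: 0.0001
grasp_force: 0.0
```

Run:
```python
from h import *
s=ctrl.sense();print(s['position'])
for n in('scene','top'):
  c=shot(n,n+'8')
  for t in['drawer_handle','start_key_top','ref_block','jar1']: print(n,t,[(np.round(d['point'],3).tolist(),round(d['score'],2)) for d in ctrl.landmark_of(n,t)])
  print('key rec',[(np.round(d['point'],3).tolist(),round(d['score'],2)) for d in ctrl.recognise(n,'start_key_top')])
  print('handle px',proj(c,[.58,.008,.092]))
a=cv2.imread('pics/top8.png')[180:270,220:400];b=cv2.imread('pics/scene8.png')[210:300,230:410]
cv2.imwrite('pics/c8.png',np.vstack([cv2.resize(a,(540,270)),cv2.resize(b,(540,270))]))
```

```text
[0.3953667  0.1513949  0.24495807]
scene drawer_handle [([0.578, 0.012, 0.088], 0.85)]
scene start_key_top [([0.66, 0.104, 0.154], 0.67), ([0.503, 0.334, -0.001], 0.3), ([0.577, 0.009, 0.089], 0.2)]
scene ref_block [([0.494, 0.321, 0.017], 0.9)]
scene jar1 [([0.653, -0.227, 0.004], 0.95), ([0.484, -0.496, 0.003], 0.71), ([0.494, 0.318, 0.014], 0.39)]
key rec [([0.664, 0.103, 0.158], 0.64), ([0.581, 0.009, 0.091], 0.57)]
handle px [333.48881376 232.90091643]
top drawer_handle [([0.58, 0.006, 0.094], 0.81)]
top start_key_top [([0.657, 0.104, 0.16], 0.6)]
top ref_block []
top jar1 [([0.482, -0.497, -0.001], 0.87), ([0.647, -0.23, -0.003], 0.87), ([0.664, 0.061, 0.023], 0.53), ([0.67, -0.037, 0.021], 0.46)]
key rec [([0.654, 0.103, 0.16], 0.64)]
handle px [302.94929194 243.42845479]
```

View pics/c8.png

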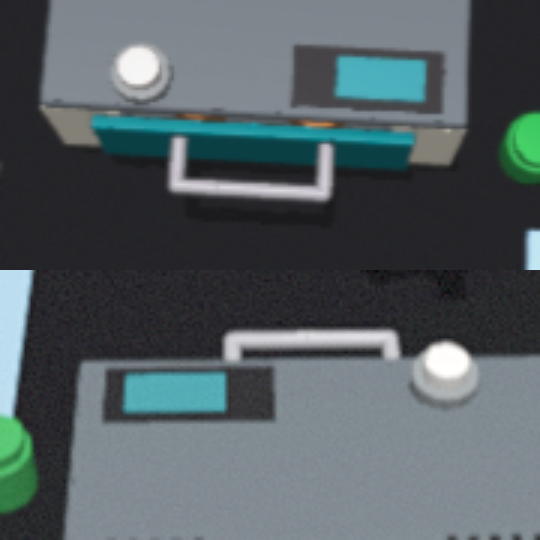

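>>> carry_out(
  plan="0 0.25 -0.05 0 0; 0 0.5 -0.1 0 0; 0 0.75 -0.15 0 0; 0 1 -0.24 0 0; 0 1 -0.24 0 0",
)

```text
time_s: 60.4
position: [0.6056, 0.0978, 0.2434]
tcp_rot: [0.001, 0.688, 0.726, 0.0]
force: [-0.9, -0.9, -0.0]
opening: 0.0006
grasp_force: 0.0
```

>>> carry_out(
  plan="0 0.15 0 -0.1 0; 0 0.31 0 -0.2 0; 0 0.31 0 -0.3 0; 0 0.31 0 -0.3 0; 0 0.31 0 -0.3 0",
)

```text
time_s: 60.9
position: [0.6611, 0.1003, 0.1848]
tcp_rot: [-0.001, 0.687, 0.727, -0.001]
force: [-0.6, 0.5, -0.7]
opening: 0.0001
grasp_force: 0.0
```

>>> carry_out(
  plan="0 -0.015 0.017 -0.03 0; 0 -0.015 0.017 -0.06 0; 0 -0.015 0.017 -0.08 0; 0 -0.015 0.017 -0.08 0",
)

```text
time_s: 61.3
position: [0.6584, 0.1038, 0.1687]
tcp_rot: [-0.0, 0.687, 0.727, -0.0]
force: [-0.4, -0.5, 0.4]
opening: -0.0
grasp_force: 0.0
```

>>> carry_out(
  plan="0 0 0 -0.01 0; 0 0 0 -0.02 0; 0 0 0 -0.03 0; 0 0 0 -0.03 0",
)

```text
time_s: 61.7
position: [0.6592, 0.1036, 0.1631]
tcp_rot: [0.0, 0.687, 0.727, 0.0]
force: [0.2, 0.3, 3.0]
opening: -0.0002
grasp_force: 1.0
```

>>> carry_out(
  plan="0 0 0 -0.01 0; 0 0 0 -0.015 0; 0 0 0 -0.015 0",
)

```text
time_s: 62.0
position: [0.6592, 0.1037, 0.1602]
tcp_rot: [0.0, 0.687, 0.727, 0.0]
force: [-1.4, -0.3, 2.8]
opening: 0.0002
grasp_force: 1.6
```

>>> carry_out(
  plan="0 0 0 -0.01 0; 0 0 0 -0.01 0",
)

```text
time_s: 62.2
position: [0.6592, 0.1036, 0.1581]
tcp_rot: [0.0, 0.687, 0.727, 0.0]
force: [-0.1, -0.5, 4.4]
opening: -0.0002
grasp_force: 2.1
```

>>> carry_out(
  plan="0 0 0 -0.01 0; 0 0 0 -0.01 0; 0 0 0 -0.01 0",
)

```text
time_s: 62.5
position: [0.6592, 0.1036, 0.1562]
tcp_rot: [0.0, 0.687, 0.727, 0.0]
force: [-0.9, 0.5, 5.0]
opening: -0.0002
grasp_force: 2.4
```

>>> carry_out(
  plan="0 0 0 -0.008 0; 0 0 0 -0.008 0; 0 0 0 -0.008 0",
)

```text
time_s: 62.8
position: [0.6592, 0.1036, 0.1547]
tcp_rot: [0.0, 0.687, 0.727, 0.0]
force: [-0.4, -0.5, 5.2]
opening: 0.0001
grasp_force: 2.8
```

>>> carry_out(
  plan="0 0 0 0.1 0; 0 0 0 0.3 0; 0 0 0 0.5 0; 0 -0.2 0 0.5 0; 0 -0.4 0 0.5 0",
)

```text
time_s: 63.3
position: [0.5794, 0.1037, 0.2547]
tcp_rot: [0.001, 0.687, 0.727, 0.001]
force: [-0.4, 0.2, -0.6]
opening: 0.0002
grasp_force: 0.0
```

>>> carry_out(
  plan="0 -0.25 0 0 0; 0 -0.5 0.2 0 0; 0 -0.75 0.4 0 0; 0 -0.8 0.4 0 0; 0 -0.8 0.4 0 0",
)

```text
time_s: 63.8
position: [0.414, 0.1852, 0.2538]
tcp_rot: [-0.002, 0.686, 0.728, -0.001]
force: [1.6, 0.5, 0.1]
opening: -0.0
grasp_force: 0.0
```

Run:
```python
from h import *
s=ctrl.sense();print(s['position'],s['time_s'])
for n in('scene','top'):
  c=shot(n,n+'9')
  for t in['drawer_handle','ref_block','jar1','reagent_bottle','tip_box']: print(n,t,[(np.round(d['point'],3).tolist(),round(d['score'],2)) for d in ctrl.landmark_of(n,t)])
a=cv2.imread('pics/top9.png');b=cv2.imread('pics/scene9.png')
cv2.imwrite('pics/c9.png',np.hstack([a[90:370,120:540],b[150:430,100:480]]))
```

```text
[0.4140124  0.18515302 0.25377444] 63.8
scene drawer_handle [([0.579, 0.008, 0.09], 0.83)]
scene ref_block [([0.492, 0.319, 0.016], 0.69)]
scene jar1 [([0.648, -0.226, 0.002], 0.8), ([0.485, -0.493, -0.0], 0.73)]
scene reagent_bottle [([0.69, 0.37, 0.004], 0.98), ([0.477, -0.327, -0.002], 0.19)]
scene tip_box [([0.715, -0.343, 0.001], 0.72)]
top drawer_handle [([0.578, 0.006, 0.092], 0.76)]
top ref_block []
top jar1 [([0.484, -0.5, 0.003], 0.85), ([0.647, -0.228, 0.001], 0.79)]
top reagent_bottle [([0.693, 0.37, -0.0], 0.94)]
top tip_box [([0.711, -0.344, -0.003], 0.69)]
```

View pics/c9.png

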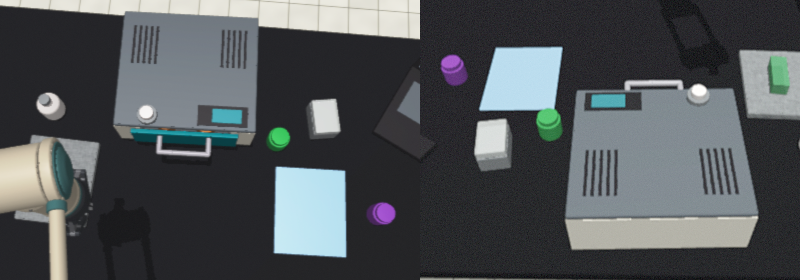

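The pictures show the drawer shut, the block flat on the pad, the mat empty and the bystanders where they started. I'm handing in.

```bash
python3 -c "
from cell import ctrl
print(ctrl.hand_in())"
```

```text
the job is handed in; nothing more can be done
None
```

The job is done and handed in at about 64 s: the glass block lies flat on the foam pad, all four jars stand in the fully shut drawer, and the start key was pressed at about 5 N; grip readings on the glass peaked at 11.1 N per finger.

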